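# Load the cup warmer

### The job

Load the cup warmer of the drinks station: first turn its isolator off; then nest all the round cups in one upright stack in the middle of the round pad and all the square cups in one upright stack in the middle of the square pad, and stand every straight-sided tumbler, which nests with neither, upright on the floor of the wash-up tub. When everything is in place, turn the isolator fully on again. Leave the sugar jar and the cocoa shaker standing where they are.

Things in the scene. Friction and masses are not known exactly. Their poses are not given: they have to be found in the camera images.
- round_cup1: Round stacking cup, white ceramic, about 0.14 kg, 62 mm tall. Upper 34 mm: straight round collar 60 mm across outside, 54 mm inside, open on top, 30 mm deep. Below a flat shoulder at 28 mm height: tapered foot, 49 mm across at the shoulder, 37 mm at the bottom. The foot drops into the collar of another round cup until the shoulder sits on its rim, so each nested cup adds 34 mm. Origin: centre of its underside, z up along the cup. May be absent.
- round_cup2: Round stacking cup, white ceramic, about 0.14 kg, 62 mm tall. Upper 34 mm: straight round collar 60 mm across outside, 54 mm inside, open on top, 30 mm deep. Below a flat shoulder at 28 mm height: tapered foot, 49 mm across at the shoulder, 37 mm at the bottom. The foot drops into the collar of another round cup until the shoulder sits on its rim, so each nested cup adds 34 mm. Origin: centre of its underside, z up along the cup. May be absent.
- round_cup3: Round stacking cup, white ceramic, about 0.14 kg, 62 mm tall. Upper 34 mm: straight round collar 60 mm across outside, 54 mm inside, open on top, 30 mm deep. Below a flat shoulder at 28 mm height: tapered foot, 49 mm across at the shoulder, 37 mm at the bottom. The foot drops into the collar of another round cup until the shoulder sits on its rim, so each nested cup adds 34 mm. Origin: centre of its underside, z up along the cup. May be absent.
- square_cup1: Square stacking cup, white ceramic, about 0.14 kg, 62 mm tall. Upper 34 mm: straight square collar 56 x 56 mm outside, 50 x 50 mm inside, open on top, 30 mm deep. Below a flat shoulder at 28 mm height: tapered square foot, 45 mm wide at the shoulder, 35 mm at the bottom. Nests like the round cups, but only in a square cup and only with the sides lined up; each nested cup adds 34 mm. Origin: centre of its underside; x and y along its sides, z up along the cup. May be absent.
- square_cup2: Square stacking cup, white ceramic, about 0.14 kg, 62 mm tall. Upper 34 mm: straight square collar 56 x 56 mm outside, 50 x 50 mm inside, open on top, 30 mm deep. Below a flat shoulder at 28 mm height: tapered square foot, 45 mm wide at the shoulder, 35 mm at the bottom. Nests like the round cups, but only in a square cup and only with the sides lined up; each nested cup adds 34 mm. Origin: centre of its underside; x and y along its sides, z up along the cup. May be absent.
- square_cup3: Square stacking cup, white ceramic, about 0.14 kg, 62 mm tall. Upper 34 mm: straight square collar 56 x 56 mm outside, 50 x 50 mm inside, open on top, 30 mm deep. Below a flat shoulder at 28 mm height: tapered square foot, 45 mm wide at the shoulder, 35 mm at the bottom. Nests like the round cups, but only in a square cup and only with the sides lined up; each nested cup adds 34 mm. Origin: centre of its underside; x and y along its sides, z up along the cup. May be absent.
- tumbler1: Straight-sided round tumbler, white ceramic, about 0.17 kg, 58 mm across from bottom to rim, 80 mm tall, no shoulder and no foot: it nests in nothing. Origin: centre of its underside, z up along it. May be absent.
- tumbler2: Straight-sided round tumbler, white ceramic, about 0.17 kg, 58 mm across from bottom to rim, 80 mm tall, no shoulder and no foot: it nests in nothing. Origin: centre of its underside, z up along it. May be absent.
- warmer: Cup warmer: fixed flat aluminium box 270 mm long (its x) by 150 mm wide (its y), top at 40 mm, with two dark raised pads 4 mm thick (pad surface 44 mm above the table): a round one 90 mm across and a square one 90 x 90 mm. It stands to the left or the right of the cups. Origin: centre of its underside, z up.
- pad_round (a point): Centre of the top surface of the warmer's round pad (the one nearer the robot).
- pad_square (a point): Centre of the top surface of the warmer's square pad (the one farther from the robot); axes as the warmer's.
- tub: Wash-up tub: fixed open grey plastic tray 290 mm (its x) by 155 mm (its y), 45 mm high, walls and floor 5 mm thick. On the side opposite to the warmer. Origin: centre of its underside, z up.
- isolator_handle (a joint): Rotary handle of the warmer's isolator, on top of a fixed grey box 90 x 90 x 56 mm behind the cups. 0 = off (bar along the box's own x axis, roughly straight away from the robot, white mark at the far end), 1.05 rad = on (turned 60 degrees clockwise seen from above). End stops at both; between them friction of about 0.08 N m holds it where it is left.
- handle_grip (a point): Point on the turning axis of the isolator handle, at mid-height of its grip bar. The bar is 76 mm long (this frame's x, the white mark towards +x), 16 mm thick (y), 34 mm high, from 17 mm below to 17 mm above this point; its underside is 8 mm above the box except for a round hub 52 mm across under its middle, which reaches up to it.
- handle_tip (a point): The bar's end with the white mark, 38 mm from the turning axis.
- sugar_jar: Bystander: round glass jar with steel lid, 58 mm across, 88 mm tall, 0.35 kg, loose. Origin: centre of its underside.
- cocoa_shaker: Bystander: round steel shaker with domed top, 54 mm across, 84 mm tall, 0.3 kg, loose. Origin: centre of its underside.
Mind the look-alikes: they are no part of the job. Leave any green or turquoise look-alike of the round_cup2 alone.

How it is judged:
By the outcome, as a careful person would: the job done as asked, in the order asked, and still so for the second after the job is handed in, with the robot touching nothing.
Of round_cup1, round_cup2, round_cup3 only 2 to 3 are there at a start; the rules pass over those that are not, and their reading is None.
Of square_cup1, square_cup2, square_cup3 only 2 to 3 are there at a start; the rules pass over those that are not, and their reading is None.
Of tumbler1, tumbler2 only 1 to 2 are there at a start; the rules pass over those that are not, and their reading is None.
At some moment in a run one of tumbler1, tumbler2 may be knocked a few centimetres aside while the robot is not near it.
It also fails if it takes over 210 s, if anything falls off the work surface, if the arm or the gripper's body presses on something with over 40 N, if the wrist force passes 120 N, or if a joint passes its speed limit or range.

### The arm

A 6-joint arm with a two-finger parallel gripper is mounted at the origin on the work surface. World frame = base frame: x ahead of the robot, y to its left, z up, the work surface at z = 0. Lengths are in m, angles in degrees, forces in N, time in s.
With the tool pointing down it reaches from about 0.4 to 0.825 m from the base axis. Payload 7 kg.
Tool frame: the origin (TCP) lies midway between the tips of the shut fingers; the grasp point (between the pads) lies 19 mm behind it; z points along the fingers, y is the line along which they close (so a half turn about z gives the same grasp; the last joint's range is limited). The gripper opens to 88 mm and grips with 3 to 60 N. Pads are 19 mm wide; open, the fingers measure 130 mm over their backs; the gripper's body (78 mm by 193 mm) begins 47 mm behind the grasp point.
Start: joints at [84.345, 20.546, 0.682, 0, -70.136, -16.507], TCP at [0.255, 0.625, 0.227] pointing down, gripper open.
Joint ranges: [-176.03, 176.03], [-82.01, 121.73], [-58.28, 71.71], [-173.87, 95.51], [-174.79, -0.11], [-173.66, 173.66]. Speed limits (degrees/s): [136.94, 136.94, 172.46, 180, 180, 180].

### API

Orientations are given as a 3x3 rotation matrix whose columns are the frame's x, y, z axes.
In Python, from rig import robot gives the robot as it stands. Calls block until the motion is done:
- robot.goto(position, orientation): joint-space move of the TCP to a pose.
- robot.servo_line(position, ori=None, speed=0.15): straight line of the TCP; ori=None keeps the orientation; speed is the mean speed in m/s.
- robot.movej(angles): joint-space move.
- robot.move_gripper(opening): opening from 0.0 (shut) to 1.0 (fully open); the grip force is fixed at half the most; returns when the fingers have stopped.
- robot.dwell(seconds).
- robot.ik(position, orientation): joint angles nearest the present ones, or None.
- robot.grab_frame(name): name is "scene" or "top" or "wrist"; returns (picture, depth): 384x512x3 uint8, red, green, blue; 384x512 float32, m along the optical axis (not along the pixel's ray), 0 where there is no reading.
- robot.camera_info(name): a dict with "vfov" (degrees; the focal length in pixels is half the picture's height over the tangent of half this angle, whatever the lens; pixels are square), "cx", "cy" (the principal point, pixels), "view" (4x4, takes a point from world to camera coordinates); the wrist camera has in their place "T_tool_cam" (4x4, takes a point from camera to tool coordinates, whose origin is the TCP and whose axes are the flange's). Camera axes: x right, y down, z forward; pixel columns grow to the right and rows downward; lengths in m; the calibration is good to about 2 mm. The wrist camera is an equidistant fisheye: a pixel r from the principal point sees the ray r / f radians off the axis. A picture is of the moment at which its call begins: read the wrist's pose just before it. camera_info takes no time and is no camera call.
A pose or a line that the arm cannot do raises robot.Unreachable and nothing moves.
- robot.job_done(): hands the job in; it is judged then, once.
Readings, each from a call of its own:
- robot.read_t(): time.
- robot.read_qpos(): joint angles.
- robot.read_qvel(): joint speeds.
- robot.read_effort(): joint torques, N m.
- robot.read_position(): TCP position.
- robot.read_tcp_rot(): TCP orientation.
- robot.read_force(): force on the tool from outside, world axes, zero at the start.
- robot.read_ft_torque(): the same for the moment, N m.
- robot.read_grip_width(): opening from 0.0 (shut) to 1.0 (fully open).
- robot.read_finger_force(): force on a finger pad.
Only numpy, scipy, OpenCV 4.12 (cv2) and the standard library are available. Lean on these libraries where they do the work, as an engineer would, in place of code of your own. Each camera call takes 0.05 s, during which the arm holds its last target. There are 200 camera calls.

## Working session

There is one attempt and no reset: what is moved stays moved. The work goes in short steps, each a Python script; the robot and the scene stay as the last script left them, time stands still between calls to the robot, and variables do not carry over. Pictures are saved under pics/ and viewed, at most 14 in all, crops included, and the job is handed in when it is done.

```bash
ls; mkdir -p pics; cat > h.py <<'E'
import numpy as np, cv2
from rig import robot
def save(n,im): cv2.imwrite(f'pics/{n}.png',cv2.cvtColor(im,cv2.COLOR_RGB2BGR))
def cloud(name):
    """picture, depth, world xyz per pixel (pinhole cams)"""
    im,d=robot.grab_frame(name); i=robot.camera_info(name)
    f=im.shape[0]/2/np.tan(np.radians(i['vfov'])/2)
    v,u=np.mgrid[:im.shape[0],:im.shape[1]]
    P=np.stack([(u-i['cx'])/f*d,(v-i['cy'])/f*d,d],-1)
    T=np.linalg.inv(np.array(i['view'])); W=P@T[:3,:3].T+T[:3,3]
    W[d==0]=np.nan
    return im,d,W
E
python3 - <<'E'
from h import *
for n in('top','scene'):
    im,d,W=cloud(n); save(n,im); np.savez(f'{n}.npz',im=im,d=d,W=W)
    print({k:np.round(v,3).tolist() if k=='view' else v for k,v in robot.camera_info(n).items()}, (d==0).mean())
print(robot.camera_info('wrist'))
print(robot.read_tcp_rot(), robot.read_t())
E
```

```text
pics
{'vfov': 43.02785361609795, 'cx': 260.3621545742324, 'cy': 188.17075224746966, 'view': [[-0.005, -1.0, -0.013, 0.014], [-0.984, 0.007, -0.175, 0.541], [0.175, 0.012, -0.984, 1.387], [0.0, 0.0, 0.0, 1.0]]} 0.004155476888020833
{'vfov': 55.863652992650486, 'cx': 256.15123538773844, 'cy': 193.72678099089237, 'view': [[0.706, 0.708, -0.01, -0.387], [0.568, -0.574, -0.59, -0.273], [-0.424, 0.411, -0.807, 1.256], [0.0, 0.0, 0.0, 1.0]]} 0.0040740966796875
{'vfov': 65.70646984690485, 'cx': 253.8345310240388, 'cy': 194.2733324587134, 'T_tool_cam': array([[-1.23525372e-03, -9.56654843e-01, -2.91221539e-01,
         7.90134681e-02],
       [ 9.99998859e-01, -1.43508778e-03,  4.72600228e-04,
        -6.11127939e-04],
       [-8.70043769e-04, -2.91220623e-01,  9.56655524e-01,
        -1.58190357e-01],
       [ 0.00000000e+00,  0.00000000e+00,  0.00000000e+00,
         1.00000000e+00]])}
[[ 9.26074005e-01 -3.77341653e-01 -4.63409910e-04]
 [-3.77341919e-01 -9.26072877e-01 -1.45023570e-03]
 [ 1.18082988e-04  1.51788957e-03 -9.99998841e-01]] 0.1
```

View pics/top.png

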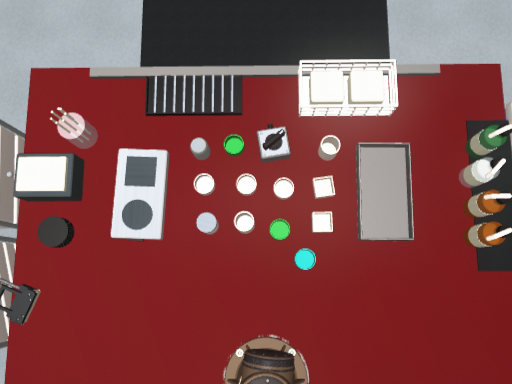

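View pics/scene.png

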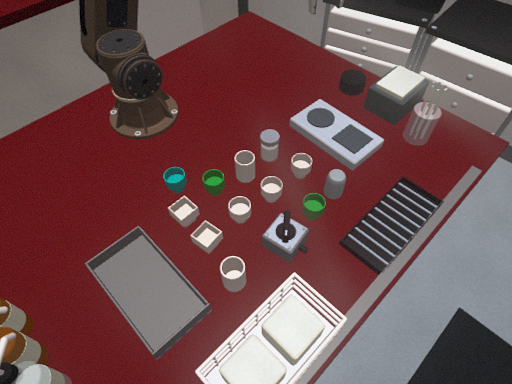

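Top view: round cups at about (204,184), (246,184), (284,188); square cups at (323,187), (322,222); tumblers at (244,222), (329,147); jar (207,222), shaker (200,148). The green and turquoise look-alikes are at (234,145), (280,229), (305,259). The isolator is at (274,143), bar pointing up-right, so it is on. The warmer is on the left and the tub on the right.

```bash
cat >> h.py <<'E'
def comps(im,W,zlo,zhi,mask=None,minpx=15):
    m=((W[...,2]>zlo)&(W[...,2]<zhi)&(W[...,0]>.3)&(W[...,0]<.95))
    if mask is not None: m&=mask
    n,l,s,c=cv2.connectedComponentsWithStats(m.astype(np.uint8),connectivity=8)
    return [(c[i].round(0),W[l==i],im[l==i].mean(0).round(0),s[i][4]) for i in range(1,n) if s[i][4]>=minpx]
def circ(p):
    """least-squares circle of xy points -> cx,cy,r"""
    A=np.c_[2*p[:,:2],np.ones(len(p))]; s=np.linalg.lstsq(A,(p[:,:2]**2).sum(1),rcond=None)[0]
    return s[0],s[1],np.sqrt(s[2]+s[0]**2+s[1]**2)
def rect(p):
    (c,s,a)=cv2.minAreaRect((p[:,:2]*1000).astype(np.float32)); return np.round(c,1),np.round(s,1),round(a,1)
E
python3 - <<'E'
from h import *
D=np.load('top.npz'); im,W=D['im'],D['W']
t=W[np.abs(W[...,2])<.01]; print('table z',np.median(t[:,2]))
for c,p,col,n in comps(im,W,.049,.1):
    z=np.nanmax(p[:,2]); q=p[p[:,2]>z-.008]
    if len(q)<5: continue
    print(c,n,col,'zmax %.3f'%z,'top mean',q.mean(0).round(3),'circ',np.round(circ(q),4),'rect',rect(q),n)
print('lower')
for c,p,col,n in comps(im,W,.03,.049,minpx=60):
    print(c,n,col,'z',np.median(p[:,2]).round(3),'rect',rect(p))
# white cup rims: circle edges
E
```

```text
table z 0.000852024393949824
[348.  87.] 3713 [241. 240. 235.] zmax 0.100 top mean [ 0.844 -0.252  0.095] circ [ 0.8439 -0.2522  0.1197] rect (array([ 845.6, -250.9]), array([286.5, 148.9]), 89.6) 3713
[ 84. 135.] 212 [126.  91.  90.] zmax 0.100 top mean [0.7   0.533 0.096] circ [0.7176 0.5587 0.0394] rect (array([704.4, 535.4]), array([28., 76.]), 61.1) 212
[273. 143.] 790 [159. 158. 161.] zmax 0.100 top mean [ 0.677 -0.029  0.097] circ [ 0.6823 -0.024   0.024 ] rect (array([677.4, -28.5]), array([16.6, 74.9]), 38.9) 790
[479. 146.] 194 [149. 144. 125.] zmax 0.100 top mean [ 0.66  -0.626  0.096] circ [ 0.6702 -0.6476  0.0317] rect (array([ 662. , -629.4]), array([62.8, 25.8]), 24.0) 194
[233. 144.] 101 [ 52. 141.  59.] zmax 0.072 top mean [0.67  0.098 0.066] circ [0.6711 0.0897 0.0278] rect (array([669.3,  93.9]), array([57.1, 46.5]), 26.0) 101
[330. 146.] 181 [190. 180. 171.] zmax 0.086 top mean [ 0.662 -0.197  0.081] circ [ 0.6623 -0.1941  0.0267] rect (array([ 662.2, -193.6]), array([54.7, 56.4]), 62.5) 181
[199. 147.] 278 [166. 168. 168.] zmax 0.090 top mean [0.664 0.192 0.085] 
[... 3195 characters left out ...]
y([48.8, 48.1]), 0.3)
[246. 184.] 188 [248. 247. 245.] z 0.033 rect (array([555.5,  52.5]), array([47.1, 51.1]), 2.5)
[324. 187.] 200 [246. 243. 239.] z 0.033 rect (array([ 545.3, -176. ]), array([46.9, 47.2]), 7.1)
[284. 188.] 200 [249. 249. 246.] z 0.033 rect (array([543.4, -57.5]), array([49.2, 48.4]), 46.1)
[322. 222.] 214 [247. 246. 243.] z 0.033 rect (array([ 440.5, -169.2]), array([48.6, 47.9]), 0.2)
[ 54. 231.] 668 [60. 57. 56.] z 0.045 rect (array([417.6, 618.2]), array([89.5, 89. ]), 68.3)
[280. 229.] 216 [ 83. 223. 104.] z 0.033 rect (array([420.2, -44.4]), array([49.8, 50. ]), 89.6)
[305. 259.] 235 [ 56. 229. 221.] z 0.034 rect (array([ 334.2, -116.9]), array([51.3, 51.8]), 89.7)
```

```bash
cat >> h.py <<'E'
def R(psi):
    """tool down, closing line (tool y) at world yaw psi (deg)"""
    a=np.radians(psi); y=np.array([np.cos(a),np.sin(a),0]); z=np.array([0,0,-1.])
    return np.c_[np.cross(y,z),y,z]
E
python3 - <<'E'
from h import *
D=np.load('top.npz'); im,W=D['im'].astype(int),D['W']
z=W[...,2]; inw=(abs(W[...,0]-.529)<.13)&(abs(W[...,1]-.371)<.068)
dark=(inw&(im.sum(2)<300)).astype(np.uint8)
n,l,s,c=cv2.connectedComponentsWithStats(dark)
for i in range(1,n):
    if s[i][4]>300: p=W[l==i]; print('pad',s[i][4],np.median(p[:,2]).round(4),p.mean(0).round(4),'rect',rect(p))
h=(abs(W[...,0]-.677)<.1)&(abs(W[...,1]+.029)<.1)
b=W[h&(z>.088)&(z<.106)]; print('bar',rect(b),np.median(b[:,2]))
# white mark
m=W[h&(z>.07)&(im.min(2)>150)]; print('mark',len(m),m.mean(0).round(3) if len(m) else '')
b=W[h&(z>.05)&(z<.062)]; print('box',rect(b),np.median(b[:,2]))
t=W[(abs(W[...,0]-.533)<.2)&(abs(W[...,1]+.357)<.1)&(z>.035)&(z<.055)]; print('tub',rect(t))
t=W[(abs(W[...,0]-.533)<.15)&(abs(W[...,1]+.357)<.08)&(z>.0025)&(z<.012)]; print('tubfloor',rect(t),np.median(t[:,2]))
for p in [(.677,-.0285,.072),(.529,.37,.1),(.66,-.19,.06),(.44,.058,.06),(.46,.37,.15),(.6,.37,.2),(.6,-.357,.06),(.47,-.357,.06)]:
    print(p,[(k,None if (q:=robot.ik(p,R(k))) is None else round(float(q[5]))) for k in range(-180,180,45)])
S=np.load('scene.npz'); im,W=S['im'],S['W']
print('scene cam')
for c,p,col,n in comps(im,W,.057,.1):
    q=p[p[:,2]>np.nanmax(p[:,2])-.01]
    if abs(q[:,1].mean())<.3 and len(q)>15: print(c,n,col,'z%.3f'%np.nanmax(p[:,2]),'circ',np.round(circ(q),4),'rect',rect(q))
E
```

```text
pad 799 0.044 [0.5964 0.37   0.044 ] rect (array([597.1, 370.2]), array([89.7, 85.3]), 86.8)
pad 648 0.0443 [0.467  0.3754 0.0442] rect (array([466.8, 374. ]), array([85.1, 83. ]), 55.1)
bar (array([714.1, -64.7]), array([ 21.6, 177. ]), 45.5) 0.0987293645179127
mark 29 [ 0.738 -0.085  0.089]
box (array([674.3, -28. ]), array([117.8, 237.8]), 24.7) 0.05719484143083964
tub (array([ 533.1, -357. ]), array([158.7, 291.5]), 89.1)
tubfloor (array([ 532.3, -356.1]), array([158.1, 297.9]), 90.0) 0.0063146673264089515
(0.677, -0.0285, 0.072) [(-180, -14), (-135, 31), (-90, 76), (-45, 121), (0, 166), (45, -149), (90, -104), (135, -59)]
(0.529, 0.37, 0.1) [(-180, -52), (-135, -7), (-90, 38), (-45, 83), (0, 128), (45, 173), (90, -142), (135, -97)]
(0.66, -0.19, 0.06) [(-180, 0), (-135, 45), (-90, 90), (-45, 135), (0, None), (45, -135), (90, -90), (135, -45)]
(0.44, 0.058, 0.06) [(-180, -33), (-135, 12), (-90, 57), (-45, 102), (0, 147), (45, -168), (90, -123), (135, -78)]
(0.46, 0.37, 0.15) [(-180, -58), (-135, -13), (-90, 32), (-45, 77), (0, 122), (45, 167), (90, -148), (135, -103)]
(0.6, 0.37,
[... 1537 characters left out ...]
 rect (array([541.9, -55.1]), array([55.8, 61.1]), 47.1)
[286. 231.] 762 [133. 132. 142.] z0.100 circ [ 0.682  -0.0278  0.0244] rect (array([680.8, -27.3]), array([15.9, 75.2]), 39.2)
[206. 233.] 154 [197. 180. 171.] z0.066 circ [ 0.5446 -0.1725  0.0307] rect (array([ 544.1, -172.2]), array([59., 57.]), 7.2)
[233. 269.] 311 [165. 153. 147.] z0.083 circ [ 0.6653 -0.1929  0.0268] rect (array([ 665.2, -192.8]), array([56.3, 57. ]), 80.5)
[277. 327.] 1957 [227. 220. 219.] z0.098 circ [ 0.8366 -0.2379  0.1138] rect (array([ 849. , -249.1]), array([288.1, 147.9]), 89.9)
[293. 327.] 2336 [231. 231. 225.] z0.080 circ [ 0.85   -0.1906  0.0395] rect (array([ 849.4, -189.9]), array([99.1, 98.3]), 89.6)
```

```bash
python3 - <<'E'
from h import *
c=np.array([.679,-.028]); y0=-141
robot.goto([*c,.2],R(y0)); robot.move_gripper(.5)
robot.servo_line([*c,.073]); print(robot.read_force().round(1),robot.read_grip_width())
robot.move_gripper(.22); print('w',robot.read_grip_width(),robot.read_force().round(1),robot.read_ft_torque().round(2),robot.read_t())
for k in range(15,80,5):
    robot.goto([*c,.073],R(y0+k)); F,M=robot.read_force(),robot.read_ft_torque()
    print(k,F.round(1),M.round(2),round(robot.read_t(),1))
    if abs(M[2])>.6 or np.linalg.norm(F[:2])>25: break
E
```

```text
[-0.3  0.2  1.3] 0.4986983947848036
w 0.22232822778789224 [0.5 0.9 0.9] [ 0.36 -0.19  0.04] 5.4083
15 [ 5.   1.1 -1.7] [ 0.34 -1.89 -0.13] 5.8
20 [ 5.8  1.5 -1.8] [ 0.37 -2.   -0.04] 6.0
25 [ 4.8  0.9 -1.4] [ 0.51 -1.95 -0.06] 6.3
30 [ 5.2  1.2 -0.6] [ 0.55 -1.72 -0.08] 6.5
35 [ 4.6  2.3 -0.1] [ 0.82 -1.89 -0.07] 6.8
40 [5.2 1.6 0.1] [ 0.92 -1.61 -0.04] 7.0
45 [5.1 3.  1.2] [ 1.08 -1.65 -0.11] 7.3
50 [5.  3.8 0.9] [ 1.26 -1.53 -0.09] 7.5
55 [4.  3.3 1.2] [ 1.42 -1.28 -0.09] 7.8
60 [2.6 3.8 1.8] [ 1.43 -1.07 -0.05] 8.0
65 [2.  4.  1.9] [ 1.38 -0.82 -0.06] 8.3
70 [1.8 3.6 1.6] [ 1.3  -0.55 -0.07] 8.5
75 [2.  4.9 1.5] [ 1.63 -0.89 -0.93] 8.8
```

```bash
cat >> h.py <<'E'
HI=.22
def near(kind_z,xy,r=.12,white=True):
    """rim circle centres (mean of the two cameras' reads) of white things of rim height kind_z near xy"""
    out=[]
    for n,off in(('top',(.0015,.0005)),('scene',(-.0015,-.0005))):
        im,d,W=cloud(n); a=im.astype(int)
        w=(a.max(2)-a.min(2)<60)&(a.max(2)>90)&(np.hypot(W[...,0]-xy[0],W[...,1]-xy[1])<r)
        for c,p,col,k in comps(im,W,kind_z-.008,kind_z+.008,w):
            x,y,rr=circ(p); out.append((n,round(x+off[0],4),round(y+off[1],4),round(rr,4),k))
    return out
def pick(xy,psi,zt,open_=.82,hi=HI):
    robot.goto([*xy,hi],R(psi)); robot.move_gripper(open_)
    robot.servo_line([*xy,zt],speed=.2); f=robot.read_force()
    robot.move_gripper(0); w=robot.read_grip_width()*88
    print('pick f',f.round(1),'width mm %.1f'%w,'t %.1f'%robot.read_t())
    robot.servo_line([*xy,hi],speed=.25); print('held %.1f'%(robot.read_grip_width()*88),robot.read_force().round(1))
def place(xy,psi,zt,open_=.82,hi=HI,down=.05):
    robot.goto([*xy,hi],R(psi)); robot.servo_line([*xy,zt+down],speed=.25)
    robot.servo_line([*xy,zt],speed=.06); f=robot.read_force()
    robot.move_gripper(open_); robot.servo_line([*xy,hi],speed=.25)
    print('placed f',f.round(1),'t %.1f'%robot.read_t())
E
python3 - <<'E'
from h import *
c=np.array([.679,-.028]); y0=-141
robot.goto([*c,.073],R(y0+66)); robot.move_gripper(.5); robot.servo_line([*c,HI],speed=.25)
robot.goto([.60,-.3565,HI],R(180)); 
im,_,_=cloud('top'); save('t2',im)
for xy in((.4415,.058),(.664,-.193)): print(near(.08,xy))
D,_d,W=cloud('scene'); z=W[...,2]; b=W[(np.hypot(W[...,0]-c[0],W[...,1]-c[1])<.045)&(z>.09)&(z<.106)]; print('bar',rect(b)); save('s2',D)
E
```

```text
[('top', np.float64(0.437), np.float64(0.1587), np.float64(0.0188), np.int32(118)), ('top', np.float64(0.4413), np.float64(0.0583), np.float64(0.0267), np.int32(87)), ('scene', np.float64(0.4278), np.float64(0.1669), np.float64(0.0106), np.int32(20)), ('scene', np.float64(0.4399), np.float64(0.161), np.float64(0.0225), np.int32(84)), ('scene', np.float64(0.4416), np.float64(0.0589), np.float64(0.027), np.int32(127))]
[('scene', np.float64(0.664), np.float64(-0.1934), np.float64(0.0268), np.int32(176))]
bar (array([681., -27.]), array([74.3, 16.9]), 9.3)
```

View pics/s2.png

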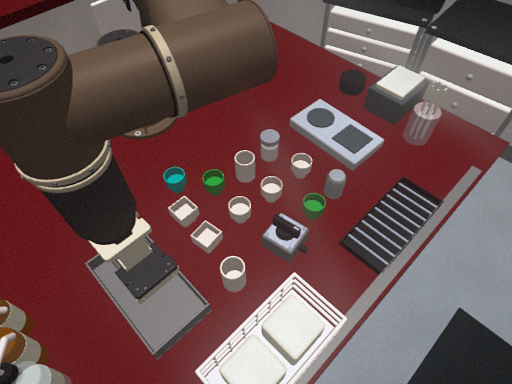

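The scene view shows the handle at (285,226) turned to 9.3°, which is off; the tumblers at (233,273) and (245,165) have not moved. I'll pick up the tumblers.

```bash
python3 - <<'E'
from h import *
pick((.664,-.193),-90,.041)
place((.60,-.3565),179,.048)
print(near(.08,(.4415,.058),.07), near(.085,(.6,-.3565),.1))
E
```

```text
pick f [-0.  -0.2  0.1] width mm 57.0 t 15.4
held 56.7 [-0.4 -0.3 -3.3]
placed f [ 0.  -0.  -2.2] t 20.5
[('top', np.float64(0.4412), np.float64(0.0583), np.float64(0.0268), np.int32(92)), ('scene', np.float64(0.4417), np.float64(0.0588), np.float64(0.0269), np.int32(133))] [('top', np.float64(0.5984), np.float64(-0.357), np.float64(0.0267), np.int32(80)), ('scene', np.float64(0.599), np.float64(-0.3571), np.float64(0.0266), np.int32(130))]
```

```bash
python3 - <<'E'
from h import *
pick((.4415,.0585),180,.041)
place((.465,-.3565),179,.048)
pick((.4405,-.1665),-90,.032)
place((.598,.3705),-92.7,.077)
robot.goto([.5435,-.1735,HI],R(-82.3))
for n in('top','scene'):
    im,d,W=cloud(n)
    for c,p,col,k in comps(im,W,.098,.114): 
        if np.hypot(*(p[:,:2].mean(0)-[.598,.37]))<.05: print(n,rect(p),k,np.median(p[:,2]))
print(near(.085,(.465,-.3565),.06),near(.085,(.6,-.3565),.06))
E
```

```text
pick f [-0.4 -0.2  0.8] width mm 56.6 t 24.0
held 56.9 [ 0.7 -0.  -2.6]
placed f [ 0.4 -0.5 -0.6] t 29.4
pick f [ 1.1  0.4 -1.1] width mm 56.0 t 32.2
held 56.2 [ 1.1 -0.1 -2. ]
placed f [-0.3 -1.2 -1. ] t 37.9
top (array([595.7, 368.5]), array([57.1, 57.8]), 89.1) 129 0.10514530174073156
scene (array([597.2, 371.5]), array([60.2, 58.6]), 87.7) 166 0.1041809434683244
[('top', np.float64(0.4641), np.float64(-0.3562), np.float64(0.0268), np.int32(110)), ('scene', np.float64(0.4643), np.float64(-0.3559), np.float64(0.0268), np.int32(195))] [('top', np.float64(0.5983), np.float64(-0.357), np.float64(0.0269), np.int32(106)), ('scene', np.float64(0.5989), np.float64(-0.3571), np.float64(0.0268), np.int32(200))]
```

```bash
python3 - <<'E'
from h import *
pick((.5435,-.1735),-82.3,.032)
place((.5965,.370),-92.7,.111)
pick((.5545,.177),-90,.032)
place((.468,.3745),-90,.077)
robot.goto([.553,.053,HI],R(-90))
for n in('top','scene'):
    im,d,W=cloud(n); save(n+'3',im)
    for c,p,col,k in comps(im,W,.132,.148): 
        if np.hypot(*(p[:,:2].mean(0)-[.598,.37]))<.05: print(n,rect(p),k,np.median(p[:,2]))
    for c,p,col,k in comps(im,W,.098,.114): 
        if np.hypot(*(p[:,:2].mean(0)-[.468,.37]))<.05: print(n,circ(p),k,np.median(p[:,2]))
print(near(.062,(.553,.053),.05))
E
```

```text
pick f [-0.2 -0.2  0.5] width mm 56.2 t 42.2
held 55.8 [-0.5  0.4 -3.7]
placed f [-1.1 -0.1 -0.6] t 47.5
pick f [0.6 0.5 0.1] width mm 58.9 t 50.1
held 58.7 [ 0.4 -0.4 -0.8]
placed f [-2.9 -2.2  5.4] t 54.6
scene (array([596.9, 370. ]), array([59.4, 57.9]), 88.4) 169 0.13832008840374643
scene (np.float64(0.46833043436044774), np.float64(0.3739893924456662), np.float64(0.028470389245867235)) 103 0.10434154979777266
[('top', np.float64(0.5525), np.float64(0.0527), np.float64(0.028), np.int32(48)), ('scene', np.float64(0.5529), np.float64(0.0533), np.float64(0.0283), np.int32(133))]
```

View pics/scene3.png

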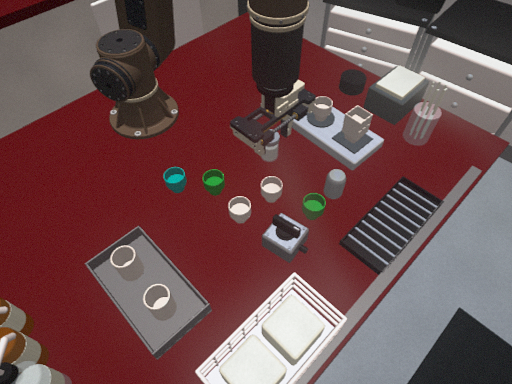

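The scene view shows the square cups stacked and seated at (357,125), the first round cup on its pad at (320,108), and both tumblers upright in the tub. Next are the other two round cups.

```bash
python3 - <<'E'
from h import *
pick((.553,.053),-90,.032)
place((.467,.374),-90,.111,hi=.25)
pick((.5405,-.056),-90,.032,hi=.25)
place((.467,.374),-90,.145,hi=.26)
robot.goto([.62,-.1,.25],R(-141+60))
for n in('top','scene'):
    im,d,W=cloud(n); save(n+'4',im)
    for c,p,col,k in comps(im,W,.13,.185): 
        m=p.mean(0)
        if abs(m[1]-.37)<.05: q=p[p[:,2]>p[:,2].max()-.012]; print(n,m.round(3),np.round(circ(q),4),rect(q),np.median(q[:,2]))
for xy in((.465,-.3565),(.6,-.3565)): print(near(.085,xy,.06))
E
```

```text
pick f [ 0.6 -0.6  0.2] width mm 58.8 t 58.0
held 58.3 [ 0.   0.1 -2.2]
placed f [-2. -2.  3.] t 62.8
pick f [0.4 0.  1. ] width mm 58.6 t 66.3
held 59.0 [ 0.5  0.1 -1.9]
placed f [-1.8 -1.1  0.7] t 71.4
top [0.594 0.369 0.138] [0.5952 0.3684 0.0305] (array([594.5, 368.4]), array([57. , 56.9]), 85.1) 0.13991199186745695
top [0.466 0.373 0.153] [0.4652 0.3717 0.0283] (array([465.9, 371.7]), array([59.6, 57.5]), 45.2) 0.17322295633624396
scene [0.47  0.37  0.156] [0.4677 0.3735 0.0282] (array([468. , 373.4]), array([57.7, 61.5]), 69.4) 0.1714107543644332
scene [0.597 0.369 0.137] [0.5973 0.3696 0.0306] (array([596.6, 370.1]), array([59.8, 57.6]), 89.7) 0.13809024906108897
[('top', np.float64(0.4639), np.float64(-0.3561), np.float64(0.0269), np.int32(106)), ('scene', np.float64(0.4644), np.float64(-0.3557), np.float64(0.0269), np.int32(189))]
[('top', np.float64(0.5983), np.float64(-0.357), np.float64(0.0268), np.int32(104)), ('scene', np.float64(0.599), np.float64(-0.3571), np.float64(0.0267), np.int32(214))]
```

View pics/scene4.png

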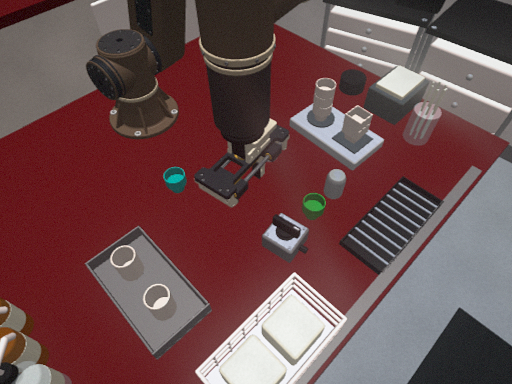

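Both stacks are seated: round at (324,100), rim about 0.172 m, and square at (357,125), rim about 0.139 m. Both tumblers stand in the tub. I'll turn the isolator on.

```bash
python3 - <<'E'
from h import *
c=np.array([.68,-.0275]); y0=-80.7
robot.goto([*c,.2],R(y0)); robot.move_gripper(.5); robot.servo_line([*c,.073]); robot.move_gripper(.22)
for k in range(15,84,4):
    robot.goto([*c,.073],R(y0-k)); F,M=robot.read_force(),robot.read_ft_torque()
    if abs(M[2])>.6 or np.linalg.norm(F[:2])>25: break
print(k,F.round(1),M.round(2))
k-=9; robot.goto([*c,.073],R(y0-k)); robot.move_gripper(.5); robot.servo_line([*c,.25],speed=.2)
robot.goto([.5,-.2,.3],R(-90)); robot.dwell(.3)
D,_,W=cloud('scene'); z=W[...,2]; b=W[(np.hypot(W[...,0]-c[0],W[...,1]-c[1])<.045)&(z>.09)&(z<.106)]; print('bar',rect(b)); save('s5',D)
D,_,W=cloud('top'); save('t5',D)
for xy in((.465,-.3565),(.6,-.3565)): print(near(.085,xy,.06))
print(robot.read_t())
E
```

```text
75 [ 1.4  5.1 -1.9] [ 1.93 -0.62  0.99]
bar (array([680.9, -27.4]), array([15.9, 75.1]), 39.1)
[('top', np.float64(0.4641), np.float64(-0.3561), np.float64(0.0269), np.int32(108)), ('scene', np.float64(0.4643), np.float64(-0.3558), np.float64(0.0269), np.int32(193))]
[('scene', np.float64(0.599), np.float64(-0.3571), np.float64(0.0267), np.int32(210))]
84.225
```

View pics/s5.png

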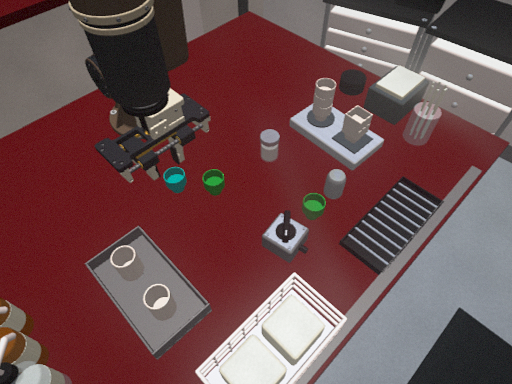

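The bar is at (286,225), back at its original on angle (39.1°) and against the stop. Both stacks, both tumblers, the jar and the shaker are all in place.

```bash
python3 -c "
from rig import robot
print(robot.job_done())"
```

```text
the job is handed in; nothing more can be done
None
```

I handed the job in at about 84 s: isolator turned off first and fully on again at the end, three round cups and two square cups nested on their pads, both tumblers upright in the tub, and the jar, shaker and look-alikes left alone.

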